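Despatch a row of tested fuel pumps

TASK

The four fuel pumps with coloured transit caps have passed their bench test: move them from the wire draining rack to the despatch carrier, so that the new row stands in the order its coloured cups show, each pump upright on the floor of the cup of its own cap's colour. Set them down rather than letting them drop, and leave the failed pump, the one with no cap, standing where it is in the draining rack.

Things in the scene. Friction and masses are not known exactly. Their poses are not given: they have to be found in the camera images.
- pump_red: loose fuel pump with a red transit cap: upright round steel can, 38 mm diameter, sides plain from 6 to 66 mm above its underside; the red cap (36 mm disc with a round and a square hump) reaches to 88 mm. 0.15 to 0.27 kg. Origin: centre of the underside; z up; turned any way about z. Starts standing in a cell of the wire draining rack
- pump_yellow: loose fuel pump with a yellow transit cap: upright round steel can, 38 mm diameter, sides plain from 6 to 66 mm above its underside; the yellow cap (36 mm disc with a round and a square hump) reaches to 88 mm. 0.15 to 0.27 kg. Origin: centre of the underside; z up; turned any way about z. Starts standing in a cell of the wire draining rack
- pump_green: loose fuel pump with a green transit cap: upright round steel can, 38 mm diameter, sides plain from 6 to 66 mm above its underside; the green cap (36 mm disc with a round and a square hump) reaches to 88 mm. 0.15 to 0.27 kg. Origin: centre of the underside; z up; turned any way about z. Starts standing in a cell of the wire draining rack
- pump_blue: loose fuel pump with a blue transit cap: upright round steel can, 38 mm diameter, sides plain from 6 to 66 mm above its underside; the blue cap (36 mm disc with a round and a square hump) reaches to 88 mm. 0.15 to 0.27 kg. Origin: centre of the underside; z up; turned any way about z. Starts standing in a cell of the wire draining rack
- pump_bare: fifth pump of the same size (can 38 mm, 88 mm high) in the same row, but without a transit cap: black top with a brass nipple and terminals. Origin and axes as the others. It stays in the draining rack
- drain_rack: fixed wire draining rack: one row of five cells 76 mm apart, a pump in each in any order. Origin: centre of the row at bench height; y along the row, x across it, z up. Cell floors 10 mm above the bench, wires to 36 mm above it, 33 mm either side of the row's line. The row runs across the robot's front within 0.1 rad, nearer or farther than the cups' row (about 190 mm apart)
- cup_red: fixed red square plastic cup, 60 x 60 mm inside, 66 outside, 30 mm high, floor 3 mm thick, open-topped; one of a row of four, 76 mm apart, in any order, in the black despatch carrier (84 mm across, lower than the cups). Origin: centre of the cup's underside, 5 mm above the bench (inner floor 3 mm, rim 30 mm above the origin); z up, x across the row, y along it
- cup_yellow: fixed yellow square plastic cup, 60 x 60 mm inside, 66 outside, 30 mm high, floor 3 mm thick, open-topped; one of a row of four, 76 mm apart, in any order, in the black despatch carrier (84 mm across, lower than the cups). Origin: centre of the cup's underside, 5 mm above the bench (inner floor 3 mm, rim 30 mm above the origin); z up, x across the row, y along it
- cup_green: fixed green square plastic cup, 60 x 60 mm inside, 66 outside, 30 mm high, floor 3 mm thick, open-topped; one of a row of four, 76 mm apart, in any order, in the black despatch carrier (84 mm across, lower than the cups). Origin: centre of the cup's underside, 5 mm above the bench (inner floor 3 mm, rim 30 mm above the origin); z up, x across the row, y along it
- cup_blue: fixed blue square plastic cup, 60 x 60 mm inside, 66 outside, 30 mm high, floor 3 mm thick, open-topped; one of a row of four, 76 mm apart, in any order, in the black despatch carrier (84 mm across, lower than the cups). Origin: centre of the cup's underside, 5 mm above the bench (inner floor 3 mm, rim 30 mm above the origin); z up, x across the row, y along it

How it is judged:
At the end, for the whole second after the job is handed in: each of the four capped pumps stands upright (within 0.1 rad) and at rest on the floor of the cup of its own colour (axis within 18 mm of the cup's centre, underside no more than 5 mm above the cup's inner floor), and the pump without a cap still stands in its cell, within 20 mm of where it started (horizontal distance between pump_red and cup_red below 0.018 m and z of pump_red in the frame of cup_red between 0 and 0.008 m and angle between each of pump_red, pump_yellow, pump_green, pump_blue, pump_bare's own z axis and vertical below 0.1 rad and linear speed of each of pump_red, pump_yellow, pump_green, pump_blue below 0.02 m/s and horizontal distance between pump_yellow and cup_yellow below 0.018 m and z of pump_yellow in the frame of cup_yellow between 0 and 0.008 m and horizontal distance between pump_green and cup_green below 0.018 m and z of pump_green in the frame of cup_green between 0 and 0.008 m and horizontal distance between pump_blue and cup_blue below 0.018 m and z of pump_blue in the frame of cup_blue between 0 and 0.008 m and distance of pump_bare from where it was at the start of the episode below 0.02 m); the robot touches nothing.
It fails at once if the pump without a cap is shifted by more than 20 mm or tipped (distance of pump_bare from where it was at the start of the episode above 0.02 m or angle between pump_bare's own z axis and vertical above 0.25 rad).
It fails at once if the red-capped pump is dropped: out of the fingers and falling as from about 20 mm or more (linear speed of pump_red above 0.6 m/s and contact force between pump_red and the fingers below 0.05 N).
It fails at once if the yellow-capped pump is dropped: out of the fingers and falling as from about 20 mm or more (linear speed of pump_yellow above 0.6 m/s and contact force between pump_yellow and the fingers below 0.05 N).
It fails at once if the green-capped pump is dropped: out of the fingers and falling as from about 20 mm or more (linear speed of pump_green above 0.6 m/s and contact force between pump_green and the fingers below 0.05 N).
It fails at once if the blue-capped pump is dropped: out of the fingers and falling as from about 20 mm or more (linear speed of pump_blue above 0.6 m/s and contact force between pump_blue and the fingers below 0.05 N).
It also fails if it takes over 120 s, if anything falls off the work surface, if the arm or the gripper's body presses on something with over 40 N, if the wrist force passes 120 N, or if a joint passes its speed limit or range.

ROBOT

A 7-joint arm with a two-finger parallel gripper is mounted at the origin on the work surface. World frame = base frame: x ahead of the robot, y to its left, z up, the work surface at z = 0. Lengths are in m, angles in rad, forces in N, time in s.
With the tool pointing down it reaches from about 0.425 to 0.95 m from the base axis. Payload 4.7 kg.
Tool frame: the origin (TCP) lies midway between the tips of the shut fingers; the grasp point (between the pads) lies 19 mm behind it; z points along the fingers, y is the direction in which the jaws open and shut (so a half turn about z gives the same grasp; the last joint's range is limited). The gripper opens to 87 mm and grips with 3 to 60 N. Pads are 19 mm wide; open, the fingers measure 117 mm over their backs; the gripper's body (75 mm by 190 mm) begins 51 mm behind the grasp point.
Start: joints at [1.276, 0.469, -0.049, 1.532, 0.024, 1.141, -0.082], TCP at [0.177, -0.651, 0.223] pointing down, gripper open.
Joint ranges: [-2.59, 2.59], [-0.33, 1.99], [-1.39, 1.29], [0.1, 2.45], [-1.04, 4.18], [0.21, 1.99], [-2.66, 2.66]. Speed limits (rad/s): [2.57, 2.57, 3.14, 3.14, 3.14, 3.14, 3.14].

INTERFACE

Orientations are given as a unit quaternion [x, y, z, w].
In Python, from rig import robot gives the robot as it stands. Calls block until the motion is done:
- robot.move_ptp(position, orientation): joint-space move of the TCP to a pose.
- robot.movel(position, feed=0.15, rotation=None, stop_force=None): straight line of the TCP; rotation=None keeps the orientation; feed is the mean speed in m/s. With stop_force (N) it stops when the force on the tool has changed by that much, and returns True; else False.
- robot.movej(angles): joint-space move.
- robot.set_gripper(opening): finger opening in m; the grip force is fixed at half the most; returns when the fingers have stopped.
- robot.sleep(seconds).
- robot.solve_ik(position, orientation): joint angles nearest the present ones, or None.
- robot.read_state(): the state.
- robot.get_image(name): name is "scene" or "top"; returns a dict with "pixels" (420x560x3 uint8, red, green, blue), "intrinsics" (3x3 intrinsics, pixels), "rvec" (rotation vector, rad) and "tvec" (3), from world to camera coordinates, as OpenCV has them. Camera axes: x right, y down, z forward; pixel columns grow to the right and rows downward; lengths in m; the calibration is good to about 2 mm. A picture is of the moment at which its call begins. There is no depth.
A pose or a line that the arm cannot do raises robot.IKError and nothing moves.
- robot.hand_in(): hands the job in, once; it reports no verdict.
The state is a dict: "time": time; "q": joint angles; "joint_velocities": joint speeds; "tau": joint torques, N m; "tool_pos": TCP position; "orientation": TCP orientation; "wrist_force": force on the tool from outside, world axes, zero at the start; "moment": the same for the moment, N m; "gripper_width": finger opening in m.
Only numpy, scipy, OpenCV 4.12 (cv2) and the standard library are available. Lean on these libraries where they do the work, as an engineer would, in place of code of your own. Each camera call takes 0.05 s, during which the arm holds its last target. There are 200 camera calls.

## Working session

There is one attempt and no reset: what is moved stays moved. The work goes in short steps, each a Python script; the robot and the scene stay as the last script left them, time stands still between calls to the robot, and variables do not carry over. Pictures are saved under pics/ and viewed, about 12 in all and at most 16, crops included, and the job is handed in when it is done.

```bash
mkdir -p pics; ls; python3 - <<'E'
from rig import robot
import cv2
for n in ("scene","top"):
    d=robot.get_image(n); cv2.imwrite(f"pics/{n}0.png",d["pixels"][:,:,::-1])
    R=cv2.Rodrigues(d["rvec"])[0]; print(n,d["intrinsics"],-R.T@d["tvec"],R)
s=robot.read_state();print(s)
E
```

```text
pics
scene [[421.00503179   0.         276.16932049]
 [  0.         421.00503179 201.88428724]
 [  0.           0.           1.        ]] [0.74126645 0.30017803 0.57821395] [[-0.89373874  0.44827878  0.01664956]
 [ 0.3603701   0.73958728 -0.56845761]
 [-0.26714128 -0.50205258 -0.82254407]]
top [[380.224315     0.         279.03797784]
 [  0.         380.224315   206.41516458]
 [  0.           0.           1.        ]] [ 0.43601314 -0.0294439   0.68224358] [[ 0.01623952 -0.99981529  0.01027961]
 [-0.98363931 -0.0178199  -0.17926561]
 [ 0.17941568 -0.00720024 -0.98374701]]
{'time': 0.1, 'q': array([ 1.27610205,  0.46935943, -0.04857001,  1.53354244,  0.02411562,
        1.14099882, -0.08228808]), 'joint_velocities': array([ 0.00060535, -0.00029926,  0.00208088, -0.00281144, -0.00132646,
       -0.00123563,  0.00028403]), 'tau': array([ 6.50109796e-04, -5.09170640e+01, -8.11474817e-02, -2.36827880e+01,
       -6.13858458e-02,  3.45091091e-02,  7.70508291e-05]), 'tool_pos': array([ 0.17716351, -0.65079369,  0.22161877]), 'orientation': array([ 9.91180174e-01,  1.32518381e-01, -1.55692545e-04, -8.46849587e-04]), 'wrist_force': array([ 0.1573339 , -0.14375236, -0.36743166]), 'moment': array([-0.03263134, -0.01784212, -0.04368759]), 'gripper_width': 0.08726268037048678}
```

View pics/top0.png

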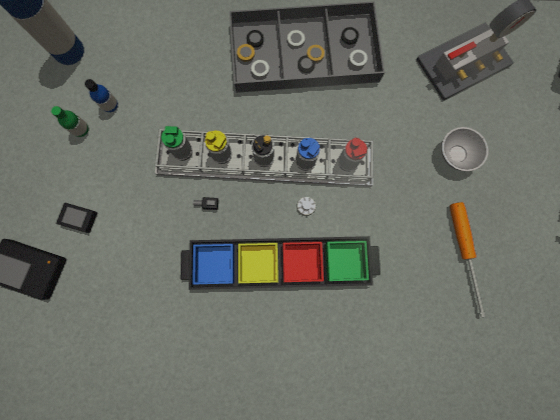

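View pics/scene0.png

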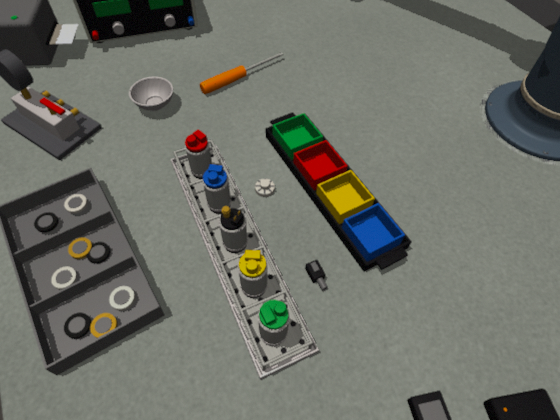

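```bash
cat > h.py <<'E'
from rig import robot
import cv2, numpy as np
HUE={"red":[(0,8),(172,180)],"yellow":[(22,34)],"green":[(50,80)],"blue":[(105,125)]}
def grab(n):
    d=robot.get_image(n); d["R"]=cv2.Rodrigues(d["rvec"])[0]; d["C"]=-d["R"].T@d["tvec"]; return d
def blobs(d,c,amin=120):
    hsv=cv2.cvtColor(d["pixels"],cv2.COLOR_RGB2HSV)
    m=sum(cv2.inRange(hsv,(a,130,50),(b,255,255)) for a,b in HUE[c])
    m=cv2.morphologyEx(m,cv2.MORPH_CLOSE,np.ones((3,3)))
    n,l,st,ce=cv2.connectedComponentsWithStats(m)
    return [(st[i,4],ce[i],np.argwhere(l==i)[:,::-1].astype(float)) for i in range(1,n) if st[i,4]>amin]
def rays(d,uv):
    p=np.c_[uv,np.ones(len(uv))]@np.linalg.inv(d["intrinsics"]).T
    return p@d["R"]
def plane(d,uv,z):
    r=rays(d,np.atleast_2d(uv)); return (d["C"]+r*((z-d["C"][2])/r[:,2])[:,None])[:,:2]
def cap(d,px,zc=0.078):
    "axis azimuth from the silhouette's tangents; range from the near edge of the cap"
    r=rays(d,px); a0=np.arctan2(*r.mean(0)[1::-1])
    a=(np.arctan2(r[:,1],r[:,0])-a0+np.pi)%(2*np.pi)-np.pi
    az=a0+(a.min()+a.max())/2
    rho=np.linalg.norm(plane(d,px,zc)-d["C"][:2],axis=1)
    rng=rho.min()+.018
    return d["C"][:2],az,rng
E
python3 - <<'E'
from h import *
D={n:grab(n) for n in("top","scene")}
for c in HUE:
    print(c)
    for n,d in D.items():
        for a,ce,px in blobs(d,c):
            print("  ",n,a,ce.round(0),"z.035:",plane(d,cv2.minAreaRect(px.astype(np.float32))[0],.035).round(4))
            if a<700:
                C,az,rg=cap(d,px); print("     cap",C+rg*np.array([np.cos(az),np.sin(az)]),"az",az,"r",rg)
E
```

```text
red
   top 169 [461.  50.] z.035: [[ 0.8593 -0.3725]]
     cap [ 0.82586711 -0.34399785] az -0.6789042561065142 r 0.5009294356727406
   top 243 [357. 148.] z.035: [[ 0.6618 -0.1693]]
     cap [ 0.64804831 -0.16062346] az -0.55403362757333 r 0.24933308956390748
   top 1621 [303. 262.] z.035: [[ 0.4607 -0.0755]]
   scene 174 [ 52. 106.] z.035: [[ 0.8397 -0.4048]]
     cap [ 0.82993468 -0.33866692] az -1.4328827967086948 r 0.6449689409023954
   scene 365 [196. 141.] z.035: [[ 0.6326 -0.2053]]
     cap [ 0.64219895 -0.16373772] az -1.7811826112618707 r 0.47437558225175486
   scene 1546 [319. 163.] z.035: [[ 0.4637 -0.0727]]
yellow
   top 360 [215. 140.] z.035: [[0.6724 0.0811]]
     cap [0.65616018 0.07394473] az 0.4390614364774957 r 0.24321580016870087
   top 1603 [258. 262.] z.035: [[0.4582 0.0006]]
   scene 1850 [344. 195.] z.035: [[0.4603 0.0027]]
   scene 599 [252. 263.] z.035: [[0.6436 0.0488]]
     cap [0.65186592 0.06980846] az -1.9409799111703125 r 0.2471084696637084
green
   top 286 [ 65. 117.] z.035: [[0.7127 0.3546]]
     cap [0.68897265 0.32369193] az 0.9491987610745535 r 0.
[... 424 characters left out ...]
31006873 r 0.8930031396268013
   scene 1305 [296. 133.] z.035: [[ 0.4659 -0.1495]]
   scene 662 [273. 314.] z.035: [[0.6496 0.1281]]
     cap [0.65627374 0.14122843] az -2.0618285616899015 r 0.18024632395088766
blue
   top 219 [100.  94.] z.035: [[0.7565 0.2963]]
     cap [0.73712207 0.27655926] az 0.7934594742248584 r 0.4293070250747286
   top 334 [308. 148.] z.035: [[ 0.6617 -0.0849]]
     cap [ 0.64691969 -0.08119321] az -0.2406125804531035 r 0.21716252737594668
   top 1651 [213. 264.] z.035: [[0.4537 0.0761]]
   scene 435 [214. 176.] z.035: [[ 0.6324 -0.1222]]
     cap [ 0.64238371 -0.08570806] az -1.8216472472566214 r 0.3983539503768785
   scene 2135 [373. 231.] z.035: [[0.4575 0.0787]]
```

```bash
cat >> h.py <<'E'
P={"red":(.6435,-.1576),"blue":(.6438,-.0804),"yellow":(.6529,.0725),"green":(.6575,.144)}
CUP={"blue":(.4556,.0774),"yellow":(.459,.0017),"red":(.462,-.0741),"green":(.4645,-.1505)}
PA,CA=-.041,.040   # rotation of each row about z
from scipy.spatial.transform import Rotation as Ro
B=Ro.from_matrix(np.array([[0,1,0],[1,0,0],[0,0,-1.]]))
def ori(a): return (Ro.from_euler("z",a)*B).as_quat()
def job(c):
    p,k=P[c],CUP[c]
    robot.set_gripper(.08)
    robot.move_ptp([*p,.19],ori(PA))
    hit=robot.movel([*p,.043],feed=.12,stop_force=12)
    s=robot.read_state(); print(c,"at",s["tool_pos"].round(4),"hit",hit)
    if hit: return
    robot.set_gripper(0.0); robot.sleep(.2)
    w=robot.read_state()["gripper_width"]; print("width",w)
    if abs(w-.038)>.004: return
    robot.movel([*p,.175],feed=.12)
    print("held",robot.read_state()["gripper_width"])
    robot.movel([*k,.175],feed=.2,rotation=ori(CA))
    robot.movel([*k,.055],feed=.12)
    s=robot.read_state(); print("over",s["tool_pos"].round(4),s["wrist_force"].round(2))
    hit=robot.movel([*k,.0385],feed=.012,stop_force=3)
    s=robot.read_state(); print("down",hit,s["tool_pos"].round(4),s["wrist_force"].round(2),s["gripper_width"],s["time"])
E
python3 - <<'E'
from h import *
for c in P:
    for s,a in((P,PA),(CUP,CA)): print(c,np.round(robot.solve_ik([*s[c],.043],ori(a)),2))
job("red")
for n in("top","scene"): cv2.imwrite(f"pics/{n}1.png",robot.get_image(n)["pixels"][:,:,::-1])
E
```

```text
red [ 0.57  0.71 -0.58  1.69  0.48  0.89 -0.25]
red [ 0.53  0.46 -0.57  2.15  0.41  0.64 -0.28]
blue [ 0.49  0.71 -0.63  1.72  0.51  0.89 -0.4 ]
blue [ 0.5   0.58 -0.96  2.15  0.7   0.77 -0.88]
yellow [ 0.25  0.72 -0.63  1.7   0.52  0.9  -0.63]
yellow [ 0.48  0.48 -0.71  2.16  0.51  0.67 -0.54]
green [ 0.19  0.77 -0.71  1.65  0.59  0.95 -0.78]
green [ 0.65  0.47 -0.52  2.1   0.38  0.66 -0.1 ]
red at [ 0.6442 -0.1576  0.0439] hit False
width 0.037391225271572
held 0.037199804167651736
over [ 0.4627 -0.0741  0.0556] [ 0.11  0.88 -2.1 ]
down True [ 0.462  -0.0741  0.0409] [-0.47  0.24  6.06] 0.03721793487935622 10.075
```

View pics/scene1.png

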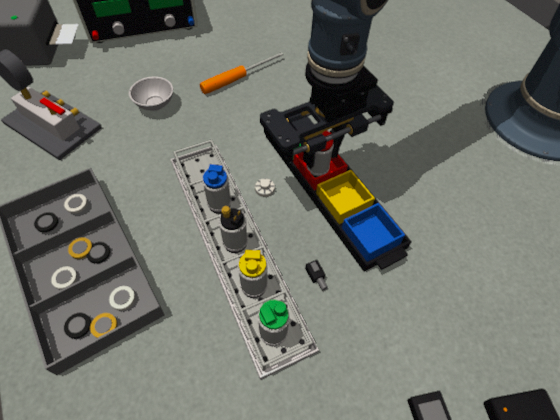

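The scene picture shows the red pump standing in the red cup (about 322,160) with the fingers clear above the rim. The others are undisturbed. Floor contact came at the expected height (0.041), so I release it and move the rest the same way.

```bash
cat >> h.py <<'E'
def release(c):
    robot.set_gripper(.08); robot.movel([*CUP[c],.19],feed=.15)
E
python3 - <<'E'
from h import *
release("red"); job("blue")
cv2.imwrite("pics/scene2.png",robot.get_image("scene")["pixels"][:,:,::-1])
E
```

```text
blue at [ 0.6445 -0.0803  0.0439] hit False
width 0.03743816060845513
held 0.03728620619778943
over [0.4562 0.0776 0.0556] [ 0.48 -0.31 -0.81]
down True [0.4555 0.0774 0.0408] [-1.32 -0.78  4.77] 0.037576696267860706 20.4833
```

View pics/scene2.png

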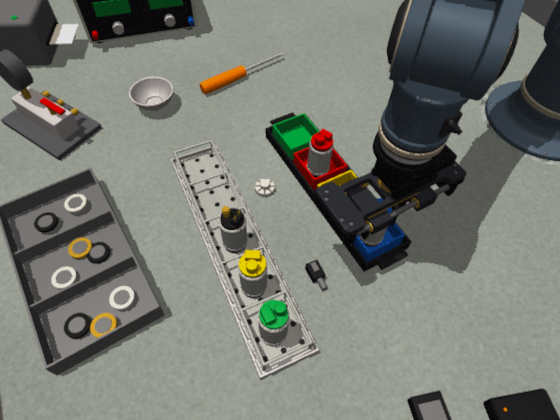

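Red now stands alone in its cup (321,155). Blue is in the blue cup (about 378,240), and the bare pump is untouched at (233,230).

```bash
python3 - <<'E'
from h import *
release("blue"); job("yellow")
w=robot.read_state(); 
if abs(w["gripper_width"]-.0375)<.003 and abs(w["tool_pos"][2]-.041)<.002:
    release("yellow"); job("green")
cv2.imwrite("pics/scene3.png",robot.get_image("scene")["pixels"][:,:,::-1])
E
```

```text
yellow at [0.6536 0.0727 0.044 ] hit False
width 0.03732885387478483
held 0.03690855082921309
over [0.4596 0.0019 0.0556] [-0.13  0.41 -1.96]
down True [0.459  0.0017 0.0409] [-0.81 -0.25  5.57] 0.03712126683882953 30.6917
green at [0.6581 0.1443 0.044 ] hit False
width 0.03740556472674941
held 0.03721558748430784
over [ 0.4652 -0.1505  0.0556] [ 0.7  -0.44 -2.71]
down True [ 0.4645 -0.1505  0.0409] [-0.02 -0.12  6.52] 0.03739266915377623 41.7417
```

View pics/scene3.png

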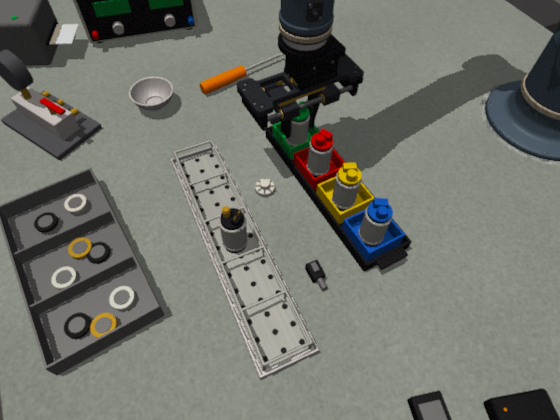

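Green is in the green cup (about 298,128), yellow at (348,187) and blue at (379,229). I release green, move the arm clear and check.

```bash
python3 - <<'E'
from h import *
release("green")
robot.move_ptp([.25,-.6,.25],ori(CA)); robot.sleep(.5)
D={n:grab(n) for n in("top","scene")}
for c in HUE:
    L=[]
    for n,d in D.items():
        b=[cap(d,px,.081) for a,ce,px in blobs(d,c) if np.linalg.norm(plane(d,ce,.08)[0]-CUP[c])<.04]
        print(c,n,[ (x[0]+x[2]*np.array([np.cos(x[1]),np.sin(x[1])])-CUP[c]).round(4) for x in b])
t,s=[cv2.resize(D[n]["pixels"],None,fx=.71,fy=.71) for n in D]
cv2.imwrite("pics/end.png",np.hstack([t,s])[:,:,::-1])
print(robot.read_state()["time"])
E
```

```text
red top [array([-0.0143,  0.0166])]
red scene [array([0.047, 0.06 ])]
yellow top [array([-0.011 , -0.0171])]
yellow scene [array([0.0482, 0.0499])]
green top [array([-0.0025,  0.024 ])]
green scene [array([-0.    , -0.0003])]
blue top [array([-0.0019, -0.0254])]
blue scene [array([0.0499, 0.0372])]
46.3333
```

View pics/end.png

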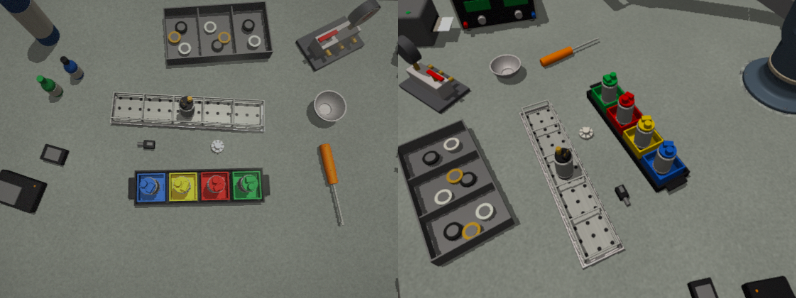

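The numeric check is mostly invalid because each cap merges with its cup of the same colour. Only green in the scene view came out separate, with an offset near 0. I look closer at both views.

```bash
python3 - <<'E'
from h import *
out=[]
for n in("top","scene"):
    d=grab(n); im=d["pixels"].copy()
    u0,v0,w,h=(175,228,210,70) if n=="top" else (255,95,170,175)
    f=3.6 if n=="top" else 1.8
    cr=cv2.resize(im[v0:v0+h,u0:u0+w],None,fx=f,fy=f,interpolation=cv2.INTER_CUBIC)
    for c in CUP:   # expected can axis, underside to cap bottom, and can-top circle
        t=np.linspace(0,2*np.pi,40)
        X=np.c_[CUP[c][0]+.019*np.cos(t),CUP[c][1]+.019*np.sin(t),np.full(40,.074)]
        uv=cv2.projectPoints(X,d["rvec"],d["tvec"],d["intrinsics"],None)[0].reshape(-1,2)
        cv2.polylines(cr,[((uv-[u0,v0]+.5)*f).astype(int)],True,(255,255,255),1)
    out.append(cr)
W=max(o.shape[1] for o in out)
out=[np.pad(o,((0,0),(0,W-o.shape[1]),(0,0))) for o in out]
cv2.imwrite("pics/crop.png",np.vstack(out)[:,:,::-1])
E
```

```text
(no output)
```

View pics/crop.png

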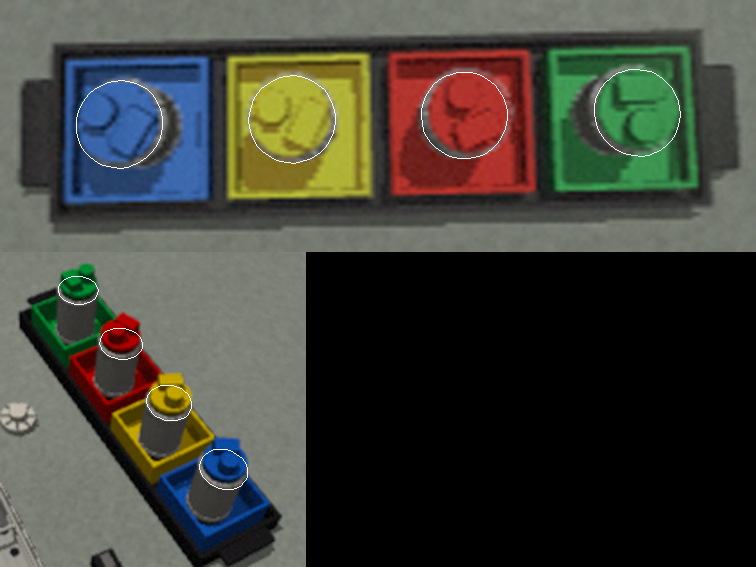

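In both views the cans match the expected circles at the cup centres. All four are upright and on the cup floors.

```bash
python3 -c "
from rig import robot
robot.hand_in(); print(robot.read_state()['time'])"
```

```text
the job is handed in; nothing more can be done
the job is handed in; nothing more can be done
```

The four capped pumps stand upright in the cups of their own colours, and I handed the job in at about 46 s robot time. No verdict was reported. Each pump was gripped across the row above the wires and lowered until the floor stopped it (tip at about 0.041 m, as expected). It was released only then.

**Last checks:**
- **Centring:** in both final views the cans match the expected circles at the cup centres to within a few millimetres. This was judged by eye.
- **Bare pump:** it still stands in its cell and looks unmoved. I did not measure its position.
- **Failed check:** the numeric centring check by colour was unusable for red, yellow and blue, and in the top view for green, because each cap merged with its same-coloured cup. Only green in the scene view gave a usable figure, about 0 mm off.
- **Disagreement:** the first measurements of the pumps differed by about 5 to 7 mm between the two cameras. I settled this by crossing the sight lines, and for green by averaging range-corrected estimates. All four grasps then closed at the correct width (about 37 mm).

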